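Load and lock a quick-action vice

ROBOT

A 6-joint arm with a two-finger parallel gripper is mounted at the origin on the work surface. World frame = base frame: x ahead of the robot, y to its left, z up, the work surface at z = 0. Lengths are in m, angles in rad, forces in N, time in s.
With the tool pointing down it reaches from about 0.35 to 0.975 m from the base axis. Payload 4.9 kg.
Tool frame: the origin (TCP) lies at the very end of the fingers, on their centre line; the grasp point (between the pads) lies 19 mm behind it; z points along the fingers, y is the line along which they close (so a half turn about z gives the same grasp; the last joint's range is limited). The gripper opens to 85 mm and grips with 20 to 120 N. Pads are 22 mm wide; open, the fingers measure 114 mm over their backs; the gripper's body (76 mm by 85 mm) begins 54 mm behind the grasp point. The pads swing forward as they close: fully open they stand 13 mm farther back than shut.
Start: joints at [1.117, 0.053, 1.613, -0, 1.476, -0.119], TCP at [0.205, 0.59, 0.231] pointing down, gripper open.
Joint ranges: [-3.01, 3.01], [-1.01, 2.22], [0.06, 2.58], [-1.02, 4.17], [0.09, 2.62], [-3.14, 3.14]. Speed limits (rad/s): [2.57, 2.57, 3.14, 3.14, 3.14, 3.14].

INTERFACE

Orientations are given as a unit quaternion [w, x, y, z].
In Python, from plant import * gives the robot as it stands.
- The arm moves only by the tool jog_arm, never from a script. Its argument "moves" is a list that holds one entry, the list of rows, each a list of 7 numbers: the finger opening in cm, from 0 to 8.54, then the shift along the tool's x, y, z in cm, then the turn, a rotation vector about the tool's x, y, z in rad. A call has 1 to 20 rows; each row shifts and turns the commanded pose from where the row before left it, along the tool's axes as they then stand; what a row does not reach is not made up. A row lasts 1/12 s, in which the tool goes at most 41.7 mm and 7.16 degrees, less where a joint would pass 70% of its speed; a pose out of reach is approached as far as the arm can. A call is refused whole if a number of a shift passes 4.17 or a number of a turn 0.125, either way. A call with a gripper value outside its range is refused whole. The fingers move at their own pace and stop on an object; the grip force is fixed at half the most. Time passes only in rows, so rows that do not move let the fingers close. It gives the time, the measured TCP pose, the force, the opening and the grip force at its end, in the units of the state.
- state(): the state, without advancing time (a new reading comes with each control period).
- grab_frame(name): name is "scene" or "top" or "wrist"; returns a dict with "color" (480x640x3 uint8, blue, green, red), "depth" (480x640 float32, m along the optical axis (not along the pixel's ray), 0 where there is no reading), "fx", "fy", "cx", "cy" (pixels), "k1" (the pictures are not rectified: a ray, as slopes to the right and down, at radius r is drawn at 1 + k1 r^2 times it, then the intrinsics apply), "R" (3x3) and "t" (3): a world point X has camera coordinates R X + t. Camera axes: x right, y down, z forward; pixel columns grow to the right and rows downward; lengths in m; the calibration is good to about 2 mm. A picture is of the moment at which its call begins.
- job_done(): hands the job in; it is judged then, once.
Trained networks look in a picture, given as the dict that the camera call returned (one of the last four; its "shot" number tells which), for a name from the list of things; names that differ only in an ending like _2 or _b are one class to them, and where a whole thing is asked for, a point or a joint stands for the part that bears it (a point fixed in the world has none). Each returns a list of dicts, best first, with "p" (0 to 1); they miss things now and then, are a little off and sometimes report something else, mostly with a low value. They report only what shows in the picture. A call takes as long as a camera call. They do not tell look-alikes from the thing itself.
- recognise(name, picture): "rect" ([centre column, centre row, width, height] in pixels, round what is visible of it).
- regions_of(name, picture): "pixels" (480x640 bool, what is visible of it) and "rect" ([centre column, centre row, width, height] in pixels, round what is visible of it).
The state is a dict: "time": time; "joint_pos": joint angles; "joint_vel": joint speeds; "joint_efforts": joint torques, N m; "tool_pos": TCP position; "tool_rot": TCP orientation; "contact_force": force on the tool from outside, world axes, zero at the start; "ft_torque": the same for the moment, N m; "gripper_width": opening from 0.0 (shut) to 1.0 (fully open); "grasp_force": force on a finger pad.
Only numpy, scipy, OpenCV 4.12 (cv2) and the standard library are available. Lean on these libraries where they do the work, as an engineer would, in place of code of your own. Each camera call takes 0.05 s, during which the arm holds its last target. There are 200 camera calls.

TASK

Clamp the grinder's gear housing in the vice. First push the housing in between the jaws until it meets the end stop, with the lever still locked open; then slide the lock bolt all the way back so that its fork lets the lever go, and swing the lever round to its end position so that the jaw grips the housing, still against the stop. Leave the can, the screwdriver and the orange case where they are.

Things in the scene. Friction and masses are not known exactly. Their poses are not given: they have to be found in the camera images.
- vice: Blue cast quick-action vice fixed to the bench; origin on the bench under the middle of the fully clamped housing. x: from the end stop out of the mouth; y: from fixed to moving jaw; z up. Base plate x -90 to 140, y -70 to 80 mm; its top, the bed on which the housing slides, 20 mm above the bench. A side arm 300 x 75 mm runs from (0, 105) mm, mostly along +y, and carries lever and bolt.
- fixed_jaw (a point): Middle of the fixed jaw's upright face, at (-10, -28, 42) mm in the vice's frame. The jaw reaches from x -50 to 30 mm, top 64 mm above the bench; both jaws have a flared lead-in out to x = 52 mm. The moving jaw faces it; the open mouth is 70 mm wide.
- stop_face (a point): Middle of the end stop's face that the housing must meet, at (-45, 0, 42) mm in the vice's frame: a steel block 44 mm wide between the jaws, top 54 mm above the bench. Fully home, the housing's centre is at x = 0 of the vice's frame.
- jaw_pad: Steel pad, 80 x 6 x 34 mm, sprung on the front of the moving jaw; origin at the middle of its gripping face; moves along the vice's y, 16 mm towards the fixed jaw as the lever goes through its swing (pushes the last 2 mm against its spring, about 12 N).
- housing: Loose plain aluminium gear housing, a block 90 (x) x 56 (y) x 45 (z) mm with a round cover 46 mm across and 15 mm high on its top, about 0.5 kg; origin at the centre of its underside. It starts on the vice's bed partly in the mouth, 60 to 85 mm short of home (x +60 to +85 mm in the vice's frame), its x roughly along the vice's x; slides on the bed.
- lever_knob (a point): Top of the upright black post (22 mm diameter, 55 mm tall, from 56 to 111 mm above the bench) on the flat steel clamp lever, 110 mm from the lever's pivot. The lever is a bar 150 mm long, 20 mm wide, 44 to 56 mm above the bench.
- lever_hinge (a point): On the lever's upright pivot axis, 111 mm above the bench.
- lever (a joint): Lever angle, rad: 0 = open, lever in line with the side arm and lock bolt; grows clockwise seen from above (from the vice's +y towards its +x) to the end at 1.45 = clamped. Stiff (about 3 N at the post), stays where it is left. Held below 0.04 while the bolt's fork is around its end.
- bolt_knob (a point): Top of the upright black post (20 mm diameter, 55 mm tall, from 57 to 112 mm above the bench) on the steel lock bolt, a sliding fork 58 mm wide whose two prongs straddle the lever's free end. When locked it is 192 mm from the lever's pivot, 82 mm beyond the lever's post, in line with the open lever. Its own x axis is the direction in which the bolt slides back (away from the lever's pivot).
- bolt (a joint): Bolt travel, m: 0 = fully locked, 0.045 = fully back against its stop; starts between 0 and 0.006; the lever is free above 0.026. About 2 N to move, stays where it is left.
- can: Closed dark metal can, 66 mm diameter, 115 mm tall, standing; origin under it. Bystander.
- screwdriver: Screwdriver with a blue handle, 200 mm long, lying on the bench; origin under its middle. Bystander.
- case: Orange plastic case, 120 x 160 x 50 mm, lying on the bench; origin under it. Bystander.
Mind the look-alikes: they are no part of the job. Of the things like the housing, leave any that is brown, red or turquoise; of the rest the larger one is meant.

How it is judged:
On the way, in this order (a step that is already met when the one before it is completed fails the run):
1. the housing is home against the end stop (within 4 mm), flat in the mouth, with the lever still locked open (x of housing in the frame of vice between -0.006 and 0.004 m and y of housing in the frame of vice between -0.006 and 0.02 m and z of housing in the frame of vice below 0.026 m and angle between housing's own z axis and vertical below 0.06 rad and value of joint lever below 0.1 rad and value of joint bolt below 0.02 m), for 0.2 s.
2. the lock bolt is slid back (at least 38 of its 45 mm) while the lever is still open (value of joint bolt above 0.038 m and value of joint lever below 0.3 rad), for 0.1 s.
3. the lever is swung to its end position (within 0.08 rad) and the housing is gripped (value of joint lever above 1.37 rad and contact force between housing and jaw_pad above 3 N), for 0.2 s.
At the end, for the whole second after the job is handed in: The housing sits flat between the jaws, within 4 mm of the end stop, within 4 mm of the fixed jaw and square to it (0.05 rad), gripped by the moving jaw (over 3 N); the lever is within 0.08 rad of its end position, the lock bolt is still back (over 30 of 45 mm), and all is at rest (all of step 3 and x of housing in the frame of vice between -0.006 and 0.004 m and y of housing in the frame of vice between -0.004 and 0.004 m and z of housing in the frame of vice below 0.026 m and angle between housing's own z axis and vertical below 0.06 rad and angle between the x axis of housing and the x axis of vice, either way round below 0.05 rad and value of joint bolt above 0.03 m and linear speed of housing below 0.01 m/s); the robot touches nothing.
It fails at once if the can is moved more than 25 mm (distance of can from where it was at the start of the episode above 0.025 m).
It fails at once if the screwdriver is moved more than 25 mm (distance of screwdriver from where it was at the start of the episode above 0.025 m).
It fails at once if the case is moved more than 25 mm (distance of case from where it was at the start of the episode above 0.025 m).
It also fails if it takes over 67 s, if anything falls off the work surface, if the arm or the gripper's body presses on something with over 40 N, if the wrist force passes 120 N, or if a joint passes its speed limit or range.

## Working session

There is one attempt and no reset: what is moved stays moved. The work goes in short steps, Python scripts to look and compute and a tool call to move; the robot and the scene stay as the last step left them, time stands still between calls to the robot, and variables do not carry over. Pictures are saved under pics/ and viewed, at most 10 in all, crops included, and the job is handed in when it is done.

Besides the shell and the picture viewer there is one more tool, called after ">>>" as a command line: name --argument value ..., lists and objects as JSON in quotes. jog_arm: Moves the arm, as the interface text tells. Its arguments: {"type":"object","properties":{"moves":{"type":"array"}},"required":["moves"]}

```bash
mkdir -p pics; ls; cat > h.py <<'E'
from plant import *
import numpy as np, cv2
def world(f,u,v,z=None,d=None):
    # pixel -> world, at height z or at depth d
    x=(np.asarray(u,float)-f["cx"])/f["fx"]; y=(np.asarray(v,float)-f["cy"])/f["fy"]
    a,b=x.copy(),y.copy()
    for _ in range(8):
        s=1+f["k1"]*(a*a+b*b); a,b=x/s,y/s
    R=np.array(f["R"]);t=np.array(f["t"])
    r=np.stack([a,b,np.ones_like(a)],-1)
    rw=r@R; c=-R.T@t
    k=d if z is None else (z-c[2])/rw[...,2]
    return c+rw*np.asarray(k)[...,None]
def cloud(f):
    v,u=np.mgrid[0:480,0:640]
    return world(f,u,v,d=f["depth"])
E
python3 - <<'E'
from h import *
s=state();print(s["time"],s["tool_pos"],s["tool_rot"])
for n in ("top","scene"):
    f=grab_frame(n); cv2.imwrite(f"pics/{n}0.png",f["color"]); np.savez(f"{n}0.npz",**f)
    P=cloud(f)
    for o in ("housing","lever_knob","bolt_knob","vice","jaw_pad","can","screwdriver","case"):
        for r in regions_of(o,f)[:4]:
            m=r["pixels"]&(f["depth"]>0)
            print(n,o,round(r["p"],2),np.round(r["rect"]),np.round(np.median(P[m],0),3) if m.any() else None, np.round(np.percentile(P[m][:,2],95),3) if m.any() else None)
E
```

```text
pics
0.0 [0.20508744 0.58973968 0.2300904 ] [-2.99451704e-04  1.66623370e-01  9.86020099e-01 -9.63185815e-04]
top housing 0.83 [420. 187.  23.  31.] [ 0.73  -0.267  0.031] 0.043
top housing 0.81 [377. 165.  32.  25.] [ 0.777 -0.176  0.031] 0.042
top housing 0.65 [346. 241.  29.  45.] [ 0.605 -0.104  0.067] 0.083
top housing 0.61 [318. 136.  45.  36.] [ 0.833 -0.048  0.046] 0.063
top lever_knob 0.56 [265. 265.  81.  26.] [0.55  0.046 0.062] 0.111
top lever_knob 0.31 [208. 271.  48.  24.] [0.538 0.185 0.058] 0.11
top lever_knob 0.26 [267. 260. 231. 115.] [ 0.545 -0.036  0.023] 0.066
top bolt_knob 0.89 [206. 272.  49.  32.] [0.538 0.185 0.058] 0.11
top vice 0.61 [267. 263. 223. 113.] [ 0.544 -0.037  0.023] 0.067
top jaw_pad 0.72 [320. 271.   9.  43.] [ 0.542 -0.057  0.061] 0.065
top can 0.74 [432. 258.  39.  37.] [ 0.574 -0.28   0.114] 0.119
top screwdriver 0.7 [318. 340.  92.  28.] [ 0.402 -0.088  0.022] 0.028
top screwdriver 0.35 [264. 266.  81.  22.] [0.55  0.043 0.063] 0.111
top case 0.77 [202. 161.  76.  65.] [0.779 0.197 0.05 ] 0.055
scene housing 0.96 [210. 217.  34.  36.] [ 0.393 -0.256  0.042] 0.06
scene housing 0.94 [281. 346.  32.  27.] [ 0.796 -0.18   0.028] 0.04
scene housing 0.76 [296. 270.  35.  40.] [ 0.633 -0.109  0.063] 0.081
scene housing 0.67 [354. 357.  53.  45.] [ 0.861 -0.054  0.044] 0.061
scene lever_knob 0.7 [360. 229.  72.  44.] [0.558 0.057 0.057] 0.106
scene bolt_knob 0.74 [408. 217.  45.  37.] [0.552 0.185 0.056] 0.107
scene vice 0.78 [356. 255. 201. 114.] [ 0.57  -0.016  0.022] 0.066
scene jaw_pad 0.6 [309. 246.  16.  37.] [ 0.565 -0.06   0.053] 0.062
scene can 0.95 [207. 271.  36.  57.] [ 0.605 -0.289  0.085] 0.116
scene screwdriver 0.79 [297. 217.  84.  12.] [ 0.412 -0.091  0.017] 0.026
scene screwdriver 0.21 [462. 305.  99.  71.] [0.806 0.192 0.049] 0.053
scene case 0.95 [461. 305.  99.  71.] [0.806 0.192 0.049] 0.053
```

View top.

```bash
python3 - <<'E'
import cv2
a=cv2.imread("pics/top0.png")[110:370,130:470]
cv2.imwrite("pics/topc.png",cv2.resize(a,None,fx=2.3,fy=2.3,interpolation=cv2.INTER_CUBIC))
E
```

```text
(no output)
```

View pics/topc.png

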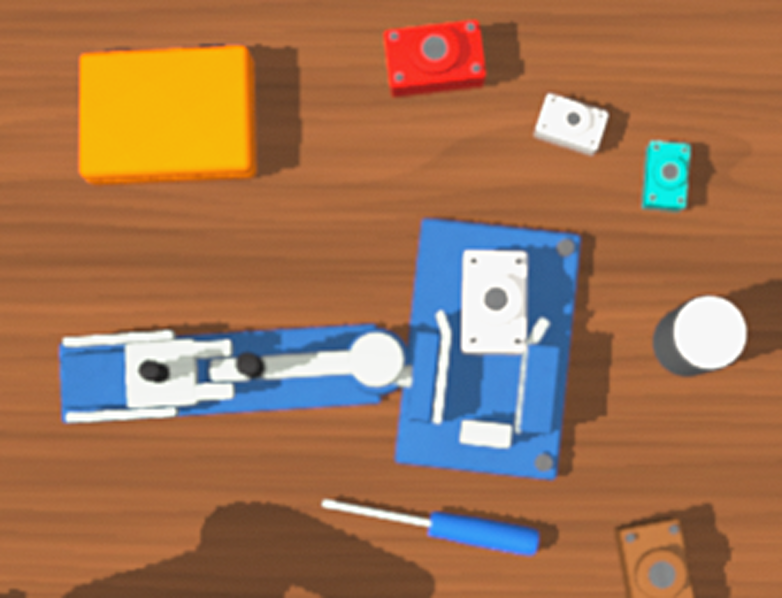

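View pics/scene0.png

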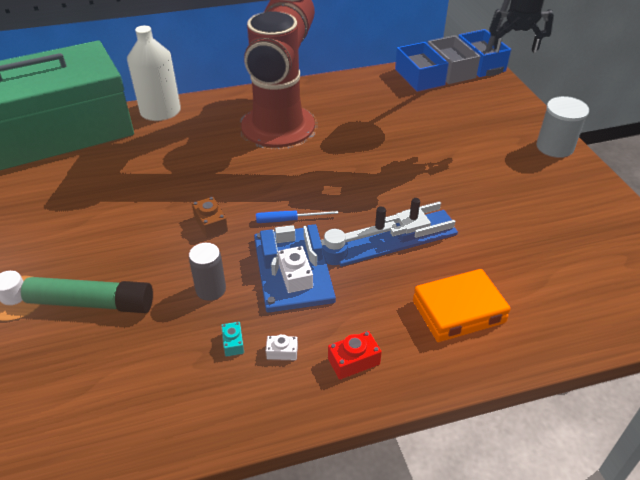

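The housing is the large white block on the vice (top px 346,241). The look-alikes are the small white one (377,165), red (318,136), turquoise (420,187) and brown (scene 210,217). In the top view, up is world +x, so the mouth opens towards +x and the stop is at the bottom. The lever and bolt lie to the left (+y), with the posts near (238,269) and (196,271).

```bash
python3 - <<'E'
from h import *
f=dict(np.load("top0.npz")); P=cloud(f); c=f["color"].astype(int); ok=f["depth"]>0
v,u=np.mgrid[0:480,0:640]
box=(u>140)&(u<400)&(v>190)&(v<330)
hsv=cv2.cvtColor(f["color"],cv2.COLOR_BGR2HSV).astype(int)
blue=(abs(hsv[...,0]-108)<14)&(hsv[...,1]>120)&box
W=world(f,u,v,z=0.02)
pl=blue&ok&(abs(P[...,2]-0.02)<.012)
def rect(m,Q,name):
    r=cv2.minAreaRect(np.ascontiguousarray(Q[m][:,:2]*1000).astype(np.float32))
    print(name,m.sum(),"c",np.round(r[0],1),"size",np.round(r[1],1),"ang",round(r[2],2))
    return r
mp=pl&(W[...,1]<0.012)
r=rect(mp,W,"plate"); print(np.round(cv2.boxPoints(r)))
rect(pl&(W[...,1]>0.03),W,"arm")
# housing top at z=.065
hb=(u>325)&(u<370)&(v>210)&(v<270)
white=(hsv[...,1]<60)&(hsv[...,2]>150)
mh=hb&white&ok&(abs(P[...,2]-0.065)<.008)
W2=world(f,u,v,z=0.065)
rr=rect(mh,W2,"housing");print(np.round(cv2.boxPoints(rr)))
cov=hb&ok&(P[...,2]>.075)
print("cover",cov.sum(),P[cov].mean(0)*1000)
dark=(c.max(-1)<70)&box&ok
for nm,y0,y1 in (("lev",.05,.14),("bolt",.14,.25)):
    m=dark&(P[...,2]>.104)&(P[...,1]>y0)&(P[...,1]<y1)
    print(nm,m.sum(),np.round(P[m].mean(0)*1000,1),np.round(world(f,u[m].mean(),v[m].mean(),z=.111)*1000,1))
st=ok&box&white&(abs(P[...,2]-.054)<.006)&(v>285)&(v<310)
rect(st,world(f,u,v,z=.054),"stop")
hi=ok&box&white&(u>280)&(u<312)&(v>250)&(v<285)&(P[...,2]>.05)
print("hinge z",np.percentile(P[hi][:,2],[5,50,95]),np.round(P[hi].mean(0)*1000,1)); rect(hi,P,"hinge")
s=np.load("scene0.npz"); f2=dict(s)
cv2.imwrite("pics/crop.png",cv2.resize(f2["color"][200:320,240:470],None,fx=3.4,fy=3.4,interpolation=cv2.INTER_CUBIC))
E
```

```text
plate 4182 c [571.5 -81.4] size [188.5 227.8] ang 84.3
[[ 449. -164.]
 [ 676. -187.]
 [ 694.    1.]
 [ 468.   24.]]
arm 1398 c [541.6 161.7] size [ 72.5 268.2] ang 4.49
housing 814 c [ 601.  -111.9] size [103.5  70. ] ang 0.54
[[ 549.  -77.]
 [ 550. -147.]
 [ 653. -146.]
 [ 652.  -76.]]
cover 386 [ 608.22630289 -104.20092426   80.69207894]
lev 56 [546.6 106.5 110.8] [546.6 106.5 111. ]
bolt 42 [539.3 191.4 111.4] [539.3 191.5 111. ]
stop 366 c [499.6  75.1] size [408.8  33.7] ang 89.0
hinge z [0.05972696 0.06600307 0.07059739] [554.1   1.   65.7]
hinge 439 c [554.2  -2. ] size [45.4 56. ] ang 1.15
```

View pics/crop.png

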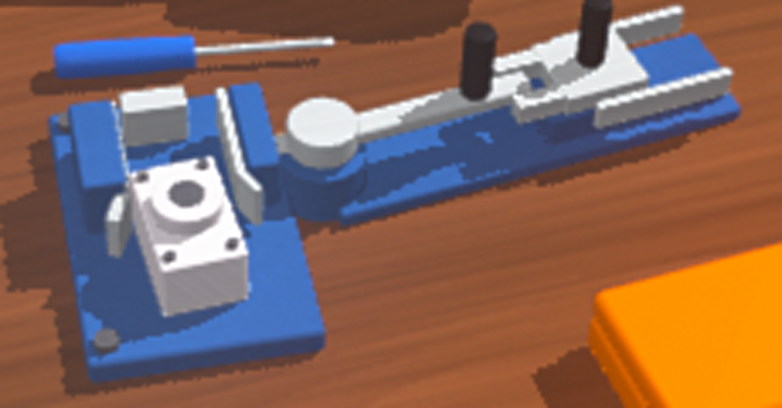

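The crop confirms the large white housing, partly in the mouth, with the stop behind it. Lever post to bolt post is 85 mm (82 mm plus about 3 mm of travel), which is consistent. The posts put the hinge at about (0.556, -0.003), and the disc agrees. Next I fit the plate edges for the vice frame.

```bash
python3 - <<'E'
from h import *
f=dict(np.load("top0.npz")); P=cloud(f); ok=f["depth"]>0
v,u=np.mgrid[0:480,0:640]
hsv=cv2.cvtColor(f["color"],cv2.COLOR_BGR2HSV).astype(int)
blue=(abs(hsv[...,0]-108)<14)&(hsv[...,1]>120)&(u>295)&(u<400)&(v>195)&(v<330)&ok&(abs(P[...,2]-0.02)<.012)
W=world(f,u,v,z=0.02)*1000
def line(pts,n):
    pts=np.array(pts,np.float32)
    l=cv2.fitLine(pts,cv2.DIST_HUBER,0,.01,.01).ravel()
    d=abs((pts-l[2:])@np.array([-l[1],l[0]])); print(n,len(pts),np.round(l,3),"deg",np.degrees(np.arctan2(l[1],l[0])).round(2),"res",np.median(d).round(2)); return l
rows=[y for y in range(218,312) if blue[y].any()]
R=line([W[y,np.where(blue[y])[0].max(),:2] for y in rows],"right")
cols=[x for x in range(318,378) if blue[:,x].any()]
T=line([W[np.where(blue[:,x])[0].min(),x,:2] for x in cols],"top")
cols=[x for x in range(308,366) if blue[:,x].any()]
B=line([W[np.where(blue[:,x])[0].max(),x,:2] for x in cols],"bot")
a=np.arctan2(R[1],R[0]); 
if np.cos(a)<0:a+=np.pi
ex=np.array([np.cos(a),np.sin(a)]);ey=np.array([-ex[1],ex[0]])
yo=R[2:]@ey+70; xt=T[2:]@ex-140; xb=B[2:]@ex+90
print("xo from top/bot",xt,xb,"ang",np.degrees(a)); 
o=ex*(xt+xb)/2+ey*yo; print("origin",o)
for n,q in (("cover",(608.2,-104.2)),("lev",(546.6,106.5)),("bolt",(539.3,191.5)),("hinge",(555.5,-2.5))):
    d=np.array(q)-o; print(n,d@ex,d@ey)
# housing side outline on top face: depth based
hm=ok&(u>325)&(u<372)&(v>205)&(v<275)&(abs(P[...,2]-.065)<.004)&(hsv[...,1]<60)
Q=(P[hm][:,:2]*1000-o)@np.stack([ex,ey],1); print("housing top in vice pct",np.percentile(Q,[1,5,50,95,99],axis=0).round(1))
E
```

```text
right 94 [ 9.95000e-01 -1.00000e-01  5.62191e+02 -1.73702e+02] deg -5.76 res 0.54
top 60 [ 9.30000e-02  9.96000e-01  6.81634e+02 -1.12549e+02] deg 84.69 res 0.56
bot 58 [ 1.0200e-01  9.9500e-01  4.5706e+02 -9.1824e+01] deg 84.12 res 0.52
xo from top/bot 549.4875 553.9678 ang -5.7592072
origin [ 544.2855  -101.54141]
cover 63.85864540897487 3.768518755713014
lev -18.57373452670697 207.22355157522253
bolt -34.36646274514328 291.0619638883858
hinge 1.2192683260905142 99.66683884797385
housing top in vice pct [[ 10.3 -29.7]
 [ 21.4 -23.5]
 [ 57.8   2.6]
 [106.   30.2]
 [109.6  33. ]]
```

Vice origin is at about (0.544, -0.1015), with its x axis at -5.8°. The housing is at vice x≈64, y≈4 mm, which falls in the expected range. I'm moving to above the outside end of the housing.

>>> jog_arm --moves '[[[2.0,-3.3,-2.5,0,0,0,0],[2.0,-3.3,-2.5,0,0,0,0],[2.0,-3.3,-2.5,0,0,0,0],[2.0,-3.3,-2.5,0,0,0,0],[2.0,-3.3,-2.5,0,0,0,0],[2.0,-3.3,-2.5,0,0,0,0],[2.0,-3.3,-2.5,0,0,0,0],[2.0,-3.3,-2.5,0,0,0,0],[2.0,-3.3,-2.5,0,0,0,0],[2.0,-3.3,-2.5,0,0,0,0],[2.0,-3.3,-2.5,0,0,0,0],[2.0,-3.3,-2.5,0,0,0,0],[2.0,-3.3,-2.5,0,0,0,0],[2.0,-3.3,-2.5,0,0,0,0],[2.0,-3.3,-2.5,0,0,0,0],[2.0,-3.3,-2.5,0,0,0,0],[2.0,-3.3,-2.5,0,0,0,0],[2.0,-3.3,-2.5,0,0,0,0],[2.0,-3.3,-2.5,0,0,0,0],[2.0,-3.3,-2.5,0,0,0,0]]]'

```text
time: 2.57
tool_pos: [0.6653, -0.1008, 0.2313]
tool_rot: [0.0, 0.167, 0.986, 0.0]
contact_force: [0.7, 0.2, 0.6]
gripper_width: 0.232
grasp_force: 0.0
```

```bash
cat >> h.py <<'E'
from scipy.spatial.transform import Rotation as Rt
O=np.array([544.3,-101.5]);EX=np.array([.995,-.1004]);EY=np.array([.1004,.995])
def go(xyz,yaw,s=None):
    "remaining shift (cm, tool axes) and turn to world xyz mm with tool x at yaw deg, tool down"
    s=s or state(); q=np.array(s["tool_rot"]); R=Rt.from_quat(q[[1,2,3,0]])
    d=np.array(xyz)/10-np.array(s["tool_pos"])*100
    a=np.radians(yaw); x=np.array([np.cos(a),np.sin(a),0]); z=np.array([0,0,-1.]); G=Rt.from_matrix(np.stack([x,np.cross(z,x),z],1))
    print("t",round(s["time"],2),"tcp",np.round(s["tool_pos"],4),"F",np.round(s["contact_force"],1),"w",round(s["gripper_width"],2))
    print("shift cm",np.round(R.inv().apply(d),2),"turn",np.round((R.inv()*G).as_rotvec(),3))
def vice(x,y): return O+x*EX+y*EY
E
python3 - <<'E'
from h import *
go([*vice(137,4),150],174.24)
E
```

```text
t 2.57 tcp [ 0.6653 -0.1008  0.2313] F [0.7 0.2 0.6] w 0.23
shift cm [-1.83 -0.47  8.13] turn [ 0.     0.    -0.235]
```

>>> jog_arm --moves '[[[2.0,-1.8,-0.5,2.1,0,0,0],[2.0,0,0,3.0,0,0,-0.078],[2.0,0,0,3.0,0,0,-0.078],[2.0,0,0,0,0,0,-0.078],[2.0,0,0,0,0,0,0],[2.0,0,0,0,0,0,0]]]'

```text
time: 3.07
tool_pos: [0.68, -0.1095, 0.1504]
tool_rot: [0.0, 0.051, 0.999, -0.0]
contact_force: [0.7, 0.1, -0.0]
gripper_width: 0.237
grasp_force: 0.0
```

```bash
python3 - <<'E'
from h import *
go([*vice(137,4),40],174.24)
f=grab_frame("wrist"); cv2.imwrite("pics/w1.png",f["color"]); P=cloud(f)
ok=f["depth"]>0
for o in ("housing",):
    for r in regions_of(o,f)[:3]:
        m=r["pixels"]&ok&(abs(P[...,2]-.065)<.006)
        if m.sum()<50: continue
        q=(P[m][:,:2]*1000-O)@np.stack([EX,EY],1)
        b=cv2.minAreaRect(q.astype(np.float32))
        print(o,r["p"],m.sum(),"vice-frame rect",b)
E
```

```text
t 3.07 tcp [ 0.68   -0.1095  0.1504] F [ 0.7  0.1 -0. ] w 0.24
shift cm [-0.12 -0.16 11.04] turn [-0.     0.    -0.002]
housing 0.81 132 vice-frame rect ((300.6131591796875, 94.14347839355469), (19.88235855102539, 7.200951099395752), 16.61354637145996)
housing 0.56 11432 vice-frame rect ((64.19271850585938, 4.423307418823242), (90.2243881225586, 56.305965423583984), 5.3705854415893555)
```

View pics/w1.png

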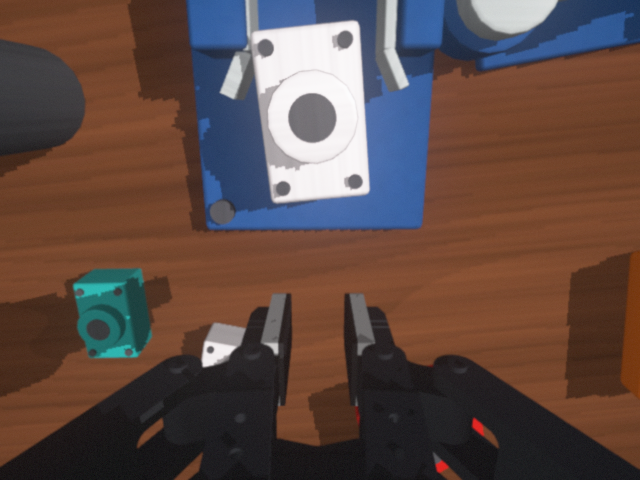

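The wrist view shows the housing at px (310,115), between the flares and the plate's front edge. It measures 90×56 mm at vice (64, 4.4), yawed 5.4°. I'm going down outside it and pushing along tool +x.

>>> jog_arm --moves '[[[2.0,0,0,3.6,0,0,0],[2.0,0,0,3.6,0,0,0],[2.0,0,0,3.0,0,0,0],[2.0,0,0,0.6,0,0,0],[2.0,0.6,0,0,0,0,0],[2.0,0.6,0,0,0,0,0],[2.0,0.6,0,0,0,0,0],[2.0,0.5,0,0,0,0,0],[2.0,0.5,0,0,0,0,0],[2.0,0.5,0,0,0,0,0],[2.0,0.5,0,0,0,0,0],[2.0,0.5,0,0,0,0,0],[2.0,0.5,0,0,0,0,0],[2.0,0.5,0,0,0,0,0],[2.0,0,0,0,0,0,0],[2.0,0,0,0,0,0,0]]]'

```text
time: 4.5
tool_pos: [0.6256, -0.1038, 0.0413]
tool_rot: [-0.002, 0.05, 0.999, 0.0]
contact_force: [-0.9, 0.0, -0.7]
gripper_width: 0.233
grasp_force: 0.0
```

```bash
cat >> h.py <<'E'
def housing(cam="wrist"):
    f=grab_frame(cam); P=cloud(f); ok=f["depth"]>0
    v,u=np.mgrid[0:480,0:640]; hsv=cv2.cvtColor(f["color"],cv2.COLOR_BGR2HSV)
    q=(P[...,:2]*1000-O)@np.stack([EX,EY],1)
    for r in regions_of("housing",f)[:4]:
        m=r["pixels"]&ok&(abs(P[...,2]-.065)<.006)
        if m.sum()<100 or np.hypot(*np.median(q[m],0))>120: continue
        b=cv2.minAreaRect(q[m].astype(np.float32)); print(cam,"rect",round(r["p"],2),m.sum(),np.round(b[0],1),np.round(b[1],1),round(b[2],2))
        m=r["pixels"]&ok&(P[...,2]>.076)&(P[...,2]<.084); print("cover",m.sum(),np.round(cv2.minEnclosingCircle(q[m].astype(np.float32)),1) if 0 else (cv2.minEnclosingCircle(q[m].astype(np.float32)) if m.any() else None))
    return f
E
python3 - <<'E'
from h import *
go([*vice(56,5.6),42],174.24)
f=housing(); cv2.imwrite("pics/w2.png",f["color"]); housing("top")
E
```

```text
t 4.5 tcp [ 0.6256 -0.1038  0.0413] F [-0.9  0.  -0.7] w 0.23
shift cm [ 2.51 -0.03 -0.06] turn [ 0.    -0.003 -0.   ]
wrist rect 0.71 34289 [23.9  8.6] [56.8 89.2] 89.92
cover 23689 ((24.29186248779297, 8.616181373596191), 23.017929077148438)
top rect 0.83 229 [43.8  8.3] [56.8 35.4] 84.25
cover 180 ((27.523826599121094, 7.1424641609191895), 21.828872680664062)
```

>>> jog_arm --moves '[[[2.0,0.4,0,0,0,0,0],[2.0,0.4,0,0,0,0,0],[2.0,0.4,0,0,0,0,0],[2.0,0.4,0,0,0,0,0],[2.0,0.3,0,0,0,0,0],[2.0,0.2,0,0,0,0,0],[2.0,0.1,0,0,0,0,0],[2.0,0,0,0,0,0,0]]]'

```text
time: 5.37
tool_pos: [0.6048, -0.1019, 0.0424]
tool_rot: [-0.0, 0.05, 0.999, 0.0]
contact_force: [0.1, 0.3, 0.6]
gripper_width: 0.231
grasp_force: 0.0
```

>>> jog_arm --moves '[[[2.0,0.1,0,0,0,0,0],[2.0,0.1,0,0,0,0,0],[2.0,0,0,0,0,0,0]]]'

```text
time: 5.62
tool_pos: [0.6032, -0.1018, 0.0425]
tool_rot: [0.0, 0.05, 0.999, -0.0]
contact_force: [1.8, -0.6, 0.3]
gripper_width: 0.235
grasp_force: 0.6
```

```bash
python3 - <<'E'
from h import *
go([*vice(56,5.6),42],174.24)
housing()
E
```

```text
t 5.62 tcp [ 0.6032 -0.1018  0.0425] F [ 1.8 -0.6  0.3] w 0.24
shift cm [ 0.27 -0.01  0.05] turn [-0.  0. -0.]
wrist rect 0.89 33780 [2.  8.4] [56.6 90.3] 89.91
cover 23329 ((1.943225383758545, 8.44950008392334), 23.021312713623047)
```

>>> jog_arm --moves '[[[2.0,0.1,0,0,0,0,0],[2.0,0.1,0,0,0,0,0],[2.0,0,0,0,0,0,0]]]'

```text
time: 5.97
tool_pos: [0.6018, -0.1015, 0.0426]
tool_rot: [0.001, 0.05, 0.999, -0.0]
contact_force: [3.2, 0.6, -0.9]
gripper_width: 0.234
grasp_force: 2.0
```

>>> jog_arm --moves '[[[2.0,0.1,0,0,0,0,0],[2.0,0.1,0,0,0,0,0],[2.0,0,0,0,0,0,0]]]'

```text
time: 6.22
tool_pos: [0.6017, -0.1015, 0.0436]
tool_rot: [0.003, 0.05, 0.999, -0.0]
contact_force: [8.0, 0.2, -1.5]
gripper_width: 0.232
grasp_force: 4.1
```

```bash
python3 - <<'E'
from h import *
go([*vice(56,5.6),42],174.24)
housing()
E
```

```text
t 6.22 tcp [ 0.6017 -0.1015  0.0436] F [ 8.   0.2 -1.5] w 0.23
shift cm [ 0.12 -0.01  0.16] turn [-0.     0.007 -0.   ]
wrist rect 0.89 33770 [-0.   8.5] [89.7 56.5] 0.01
cover 23165 ((0.17726469039916992, 8.450448989868164), 23.065568923950195)
```

The housing stopped at vice x≈0 with force rising to 8 N, so it is home and square. I'm backing off and going up.

>>> jog_arm --moves '[[[2.0,-0.4,0,0,0,0,0],[2.0,-0.6,0,0,0,0,0],[2.0,-1.0,0,0,0,0,0],[2.0,0,0,-4.0,0,0,0],[0.0,0,0,-4.0,0,0,0],[0.0,0,0,-4.0,0,0,0],[0.0,0,0,0,0,0,0.12],[0.0,0,0,0,0,0,0.12],[0.0,0,0,0,0,0,0.12],[0.0,0,0,0,0,0,0.12],[0.0,0,0,0,0,0,0.12],[0.0,0,0,0,0,0,0.12],[0.0,0,0,0,0,0,0.12],[0.0,0,0,0,0,0,0.12],[0.0,0,0,0,0,0,0.12],[0.0,0,0,0,0,0,0.12],[0.0,0,0,0,0,0,0.12],[0.0,0,0,0,0,0,0.06],[0.0,0,0,0,0,0,0]]]'

```text
time: 7.9
tool_pos: [0.6186, -0.1033, 0.1617]
tool_rot: [-0.001, 0.675, 0.738, -0.001]
contact_force: [-0.4, 0.2, 0.2]
gripper_width: -0.002
grasp_force: 0.0
```

```bash
python3 - <<'E'
from h import *
go([542,159.6,160],94.9)
housing("top")
E
```

```text
t 7.9 tcp [ 0.6186 -0.1033  0.1617] F [-0.4  0.2  0.2] w -0.0
shift cm [26.87 -5.29  0.19] turn [-0.002 -0.001  0.004]
top rect 0.92 248 [25.1  7.5] [58.6 37.5] 81.51
cover 155 ((5.202181816101074, 6.701348304748535), 21.156360626220703)
```

>>> jog_arm --moves '[[[0.0,3.36,-0.66,0,0,0,0],[0.0,3.36,-0.66,0,0,0,0],[0.0,3.36,-0.66,0,0,0,0],[0.0,3.36,-0.66,0,0,0,0],[0.0,3.36,-0.66,0,0,0,0],[0.0,3.36,-0.66,0,0,0,0],[0.0,3.36,-0.66,0,0,0,0],[0.0,3.36,-0.66,0,0,0,0],[0.0,0,0,0,0,0,0],[0.0,0,0,0,0,0,0]]]'

```text
time: 8.83
tool_pos: [0.5417, 0.1609, 0.1622]
tool_rot: [0.0, 0.673, 0.74, -0.0]
contact_force: [0.3, 0.4, -0.2]
gripper_width: 0.002
grasp_force: 0.0
```

```bash
cat >> h.py <<'E'
def posts(cam="top"):
    f=grab_frame(cam); P=cloud(f); m=((f["color"].max(-1)<70)&(f["depth"]>0)&(P[...,2]>.104)&(P[...,2]<.116)&(P[...,0]>.45)&(P[...,0]<.72)&(P[...,1]>-.05)&(P[...,1]<.29)).astype(np.uint8)
    n,l,s,c=cv2.connectedComponentsWithStats(m)
    for i in range(1,n):
        if s[i,4]>15: print(cam,"post",s[i,4],np.round(P[l==i].mean(0)*1000,1),"px",c[i].round(), np.round(cv2.minEnclosingCircle((P[l==i][:,:2]*1000).astype(np.float32))[0],1))
    return f
E
python3 - <<'E'
from h import *
go([542,159.6,72],94.9)
f=posts("wrist"); cv2.imwrite("pics/w3.png",f["color"]); posts()
E
```

```text
t 8.83 tcp [0.5417 0.1609 0.1622] F [ 0.3  0.4 -0.2] w 0.0
shift cm [-0.13  0.02  9.02] turn [-0.     0.     0.009]
top post 52 [547.3 106.4 110.4] px [239. 267.] [546.2 107.3]
```

View pics/w3.png

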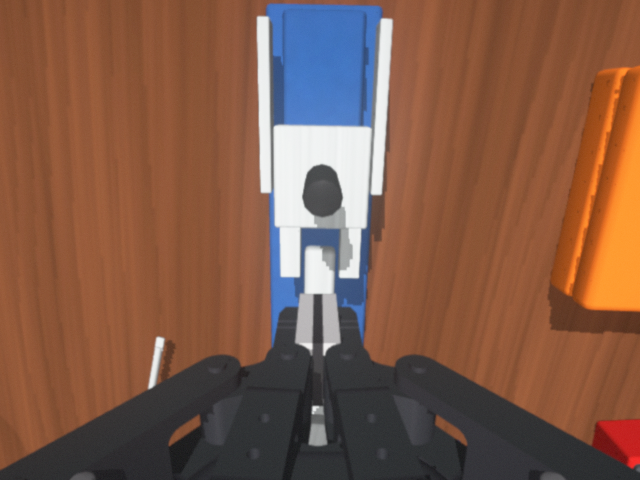

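The wrist view shows the bolt post at px (322,195), straight ahead of the closed fingers, with the lever end in the fork below. I'm descending and pushing the bolt back.

>>> jog_arm --moves '[[[0.0,0,0,3.5,0,0,0],[0.0,0,0,3.5,0,0,0],[0.0,0,0,1.7,0,0,0],[0.0,0,0,0,0,0,0],[0.0,0.4,0,0,0,0,0],[0.0,0.4,0,0,0,0,0],[0.0,0.4,0,0,0,0,0],[0.0,0.4,0,0,0,0,0],[0.0,0.4,0,0,0,0,0],[0.0,0.4,0,0,0,0,0],[0.0,0.4,0,0,0,0,0],[0.0,0.4,0,0,0,0,0],[0.0,0.4,0,0,0,0,0],[0.0,0.4,0,0,0,0,0],[0.0,0.4,0,0,0,0,0],[0.0,0.3,0,0,0,0,0],[0.0,0,0,0,0,0,0]]]'

```text
time: 10.35
tool_pos: [0.5378, 0.2073, 0.0751]
tool_rot: [-0.0, 0.674, 0.738, 0.0]
contact_force: [-0.8, 0.6, 0.2]
gripper_width: -0.0
grasp_force: 0.0
```

>>> jog_arm --moves '[[[0.0,0.1,0,0,0,0,0],[0.0,0.1,0,0,0,0,0],[0.0,0,0,0,0,0,0]]]'

```text
time: 10.6
tool_pos: [0.5375, 0.2085, 0.075]
tool_rot: [-0.0, 0.675, 0.738, -0.0]
contact_force: [-0.7, -0.8, -0.4]
gripper_width: 0.001
grasp_force: 0.6
```

>>> jog_arm --moves '[[[0.0,0.1,0,0,0,0,0],[0.0,0.1,0,0,0,0,0],[0.0,0,0,0,0,0,0]]]'

```text
time: 10.85
tool_pos: [0.5374, 0.2104, 0.075]
tool_rot: [-0.0, 0.675, 0.738, -0.0]
contact_force: [-0.1, -1.4, 0.2]
gripper_width: -0.002
grasp_force: 0.8
```

>>> jog_arm --moves '[[[0.0,0.1,0,0,0,0,0],[0.0,0.1,0,0,0,0,0],[0.0,0,0,0,0,0,0]]]'

```text
time: 11.1
tool_pos: [0.5372, 0.2125, 0.075]
tool_rot: [-0.0, 0.675, 0.738, -0.0]
contact_force: [-0.7, -1.3, -1.0]
gripper_width: -0.001
grasp_force: 0.8
```

>>> jog_arm --moves '[[[0.0,0.1,0,0,0,0,0],[0.0,0.1,0,0,0,0,0],[0.0,0,0,0,0,0,0]]]'

```text
time: 11.35
tool_pos: [0.5372, 0.2146, 0.0751]
tool_rot: [-0.0, 0.675, 0.738, -0.0]
contact_force: [-1.2, -1.6, 0.1]
gripper_width: 0.004
grasp_force: 0.7
```

```bash
python3 - <<'E'
from h import *
go([542,159.6,72],94.9)
posts()
E
```

```text
t 11.35 tcp [0.5372 0.2146 0.0751] F [-1.2 -1.6  0.1] w 0.0
shift cm [-5.52 -0.02  0.31] turn [-0.    -0.     0.005]
top post 75 [545.7 108.2 111.1] px [238. 268.] [546.1 107.9]
```

>>> jog_arm --moves '[[[0.0,0.1,0,0,0,0,0],[0.0,0.1,0,0,0,0,0],[0.0,0.1,0,0,0,0,0],[0.0,0,0,0,0,0,0]]]'

```text
time: 11.73
tool_pos: [0.5372, 0.2161, 0.0753]
tool_rot: [0.001, 0.674, 0.738, -0.001]
contact_force: [-0.4, -7.6, 0.9]
gripper_width: 0.003
grasp_force: 3.7
```

>>> jog_arm --moves '[[[0.0,0.1,0,0,0,0,0],[0.0,0.1,0,0,0,0,0],[0.0,0,0,0,0,0,0]]]'

```text
time: 11.98
tool_pos: [0.5372, 0.2162, 0.0753]
tool_rot: [0.002, 0.674, 0.738, -0.003]
contact_force: [-0.7, -14.1, 0.6]
gripper_width: -0.004
grasp_force: 6.9
```

>>> jog_arm --moves '[[[0.0,0.1,0,0,0,0,0],[0.0,0.1,0,0,0,0,0],[0.0,0,0,0,0,0,0]]]'

```text
time: 12.23
tool_pos: [0.5372, 0.2163, 0.0754]
tool_rot: [0.004, 0.674, 0.738, -0.004]
contact_force: [-1.1, -20.7, 2.9]
gripper_width: -0.002
grasp_force: 10.2
```

The bolt is at its stop: force climbed to 20 N with no further motion. I'm backing off, lifting and straddling the lever post.

>>> jog_arm --moves '[[[0.0,-0.8,0,0,0,0,0],[0.0,-1.2,0,0,0,0,0],[0.0,0,0,-3.0,0,0,0],[3.5,0,0,-4.0,0,0,0],[3.5,-3.0,0,-1.0,0,0,0],[3.5,-3.0,0,0,0,0,0],[3.5,-3.0,0,0,0,0,0],[3.5,0,0,0,0,0,0],[3.5,0,0,0,0,0,0]]]'

```text
time: 12.98
tool_pos: [0.5472, 0.1109, 0.1559]
tool_rot: [0.0, 0.676, 0.737, 0.001]
contact_force: [-0.5, 0.0, -0.9]
gripper_width: 0.408
grasp_force: 0.0
```

```bash
python3 - <<'E'
from h import *
go([546.4,107.2,80],94.9)
f=grab_frame("wrist"); cv2.imwrite("pics/w4.png",f["color"]); posts()
E
```

```text
t 12.98 tcp [0.5472 0.1109 0.1559] F [-0.5  0.  -0.9] w 0.41
shift cm [-0.37 -0.12  7.59] turn [ 0.002 -0.001  0.002]
```

View pics/w4.png

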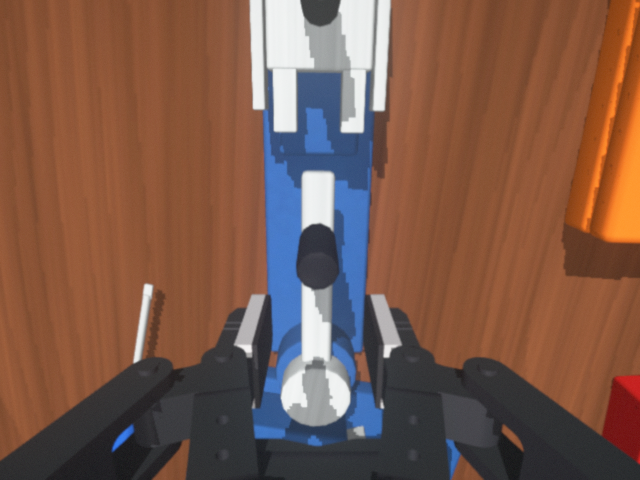

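The wrist view shows the bolt fork (px 130) clear of the lever end (px 172), and the lever post at (318,262) on the fingers' centre line. I'm straddling it.

>>> jog_arm --moves '[[[3.5,-0.4,-0.1,2.0,0,0,0],[3.5,0,0,3.0,0,0,0],[3.5,0,0,2.6,0,0,0],[2.8,0,0,0,0,0,0],[2.8,0,0,0,0,0,0],[2.8,0,0,0,0,0,0]]]'

```text
time: 13.58
tool_pos: [0.5461, 0.1087, 0.0798]
tool_rot: [-0.0, 0.674, 0.739, -0.0]
contact_force: [0.2, -0.2, 0.9]
gripper_width: 0.327
grasp_force: 0.0
```

>>> jog_arm --moves '[[[2.8,-0.02,0.66,0,0,0,0.06],[2.8,-0.02,0.66,0,0,0,0.06],[2.8,-0.02,0.66,0,0,0,0.06],[2.8,-0.02,0.66,0,0,0,0.06],[2.8,-0.02,0.66,0,0,0,0.06],[2.8,-0.02,0.66,0,0,0,0.06],[2.8,-0.02,0.66,0,0,0,0.06],[2.8,-0.02,0.66,0,0,0,0.06],[2.8,0,0,0,0,0,0]]]'

```text
time: 14.33
tool_pos: [0.5984, 0.1003, 0.0803]
tool_rot: [-0.0, 0.831, 0.556, 0.0]
contact_force: [0.0, 0.8, -0.1]
gripper_width: 0.327
grasp_force: 0.0
```

```bash
python3 - <<'E'
from h import *
a=1.656-.48
go([555.8+110*np.cos(a),-2.4+110*np.sin(a),80],np.degrees(a))
E
```

```text
t 14.33 tcp [0.5984 0.1003 0.0803] F [ 0.   0.8 -0.1] w 0.33
shift cm [-0.12  0.02  0.03] turn [ 0.    -0.     0.004]
```

>>> jog_arm --moves '[[[2.8,-0.12,0.66,0,0,0,0.06],[2.8,-0.02,0.66,0,0,0,0.06],[2.8,-0.02,0.66,0,0,0,0.06],[2.8,-0.02,0.66,0,0,0,0.06],[2.8,-0.02,0.66,0,0,0,0.06],[2.8,-0.02,0.66,0,0,0,0.06],[2.8,-0.02,0.66,0,0,0,0.06],[2.8,-0.02,0.66,0,0,0,0.06],[2.8,-0.02,0.66,0,0,0,0.06],[2.8,-0.02,0.66,0,0,0,0.06]]]'

```text
time: 15.17
tool_pos: [0.647, 0.0586, 0.0801]
tool_rot: [-0.001, 0.958, 0.286, -0.0]
contact_force: [-3.2, 2.1, 0.6]
gripper_width: 0.325
grasp_force: 1.6
```

```bash
python3 - <<'E'
from h import *
a=1.656-1.08
go([555.8+110*np.cos(a),-2.4+110*np.sin(a),80],np.degrees(a))
f=housing(); cv2.imwrite("pics/w5.png",f["color"])
E
```

```text
t 15.17 tcp [0.647  0.0586 0.0801] F [-3.2  2.1  0.6] w 0.32
shift cm [0.03 0.14 0.01] turn [-0.002  0.     0.004]
```

View pics/w5.png

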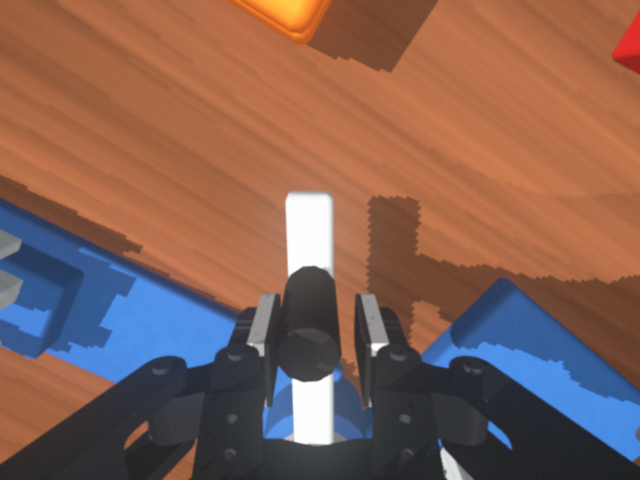

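The lever follows: the post is at px (308,320), against the pushing finger. Continuing.

>>> jog_arm --moves '[[[2.8,-0.02,0.6,0,0,0,0.055],[2.8,-0.02,0.6,0,0,0,0.055],[2.8,-0.02,0.6,0,0,0,0.055],[2.8,-0.02,0.6,0,0,0,0.055],[2.8,-0.02,0.6,0,0,0,0.055],[2.8,-0.02,0.6,0,0,0,0.055],[2.8,0,0,0,0,0,0]]]'

```text
time: 15.85
tool_pos: [0.6618, 0.0249, 0.08]
tool_rot: [-0.0, 0.992, 0.126, 0.0]
contact_force: [-0.0, -0.3, -0.0]
gripper_width: 0.332
grasp_force: 0.3
```

>>> jog_arm --moves '[[[2.8,-0.01,0.22,0,0,0,0.02],[2.8,-0.01,0.22,0,0,0,0.02],[2.8,0,0,0,0,0,0]]]'

```text
time: 16.1
tool_pos: [0.6628, 0.0208, 0.0799]
tool_rot: [-0.0, 0.994, 0.105, 0.0]
contact_force: [-2.3, 2.8, 2.6]
gripper_width: 0.33
grasp_force: 1.7
```

>>> jog_arm --moves '[[[2.8,-0.01,0.22,0,0,0,0.02],[2.8,-0.01,0.22,0,0,0,0.02],[2.8,0,0,0,0,0,0]]]'

```text
time: 16.35
tool_pos: [0.6629, 0.0187, 0.0797]
tool_rot: [-0.003, 0.996, 0.085, -0.0]
contact_force: [-4.7, 11.3, 3.9]
gripper_width: 0.332
grasp_force: 5.8
```

```bash
python3 - <<'E'
from h import *
a=1.656-1.45
go([555.8+110*np.cos(a),-2.4+110*np.sin(a),80],np.degrees(a))
E
```

```text
t 16.35 tcp [0.6629 0.0187 0.0797] F [-4.7 11.3  3.9] w 0.33
shift cm [ 0.08 -0.13 -0.03] turn [-0.006  0.    -0.036]
```

>>> jog_arm --moves '[[[2.8,0,0.2,0,0,0,0],[2.8,0,0.2,0,0,0,0],[2.8,0,0,0,0,0,0],[2.8,0,0,0,0,0,0]]]'

```text
time: 16.68
tool_pos: [0.663, 0.0185, 0.0796]
tool_rot: [-0.006, 0.996, 0.086, -0.001]
contact_force: [-5.7, 20.4, 5.8]
gripper_width: 0.328
grasp_force: 11.0
```

>>> jog_arm --moves '[[[2.8,0,0.2,0,0,0,0],[2.8,0,0,0,0,0,0],[2.8,0,0,0,0,0,0]]]'

```text
time: 16.93
tool_pos: [0.663, 0.0184, 0.0795]
tool_rot: [-0.007, 0.996, 0.086, -0.001]
contact_force: [-6.5, 26.0, 6.7]
gripper_width: 0.326
grasp_force: 13.7
```

The lever is at its hard end: 26 N with no motion. I'm releasing it and lifting clear.

>>> jog_arm --moves '[[[2.8,0,-0.4,0,0,0,0],[2.8,0,-0.4,0,0,0,0],[3.8,0,-0.1,0,0,0,0],[3.8,0,0,0,0,0,0],[3.8,0,0,0,0,0,0],[3.8,0,0,-2.0,0,0,0],[3.8,0,0,-4.0,0,0,0],[3.8,0,0,-4.0,0,0,0],[3.8,-3.0,0,-4.0,0,0,0],[3.8,-4.0,0,-2.0,0,0,0],[3.8,-4.0,0,0,0,0,0],[3.8,0,0,0,0,0,0],[3.8,0,0,0,0,0,0]]]'

```text
time: 18.02
tool_pos: [0.5605, 0.0006, 0.2311]
tool_rot: [0.0, 0.996, 0.084, 0.0]
contact_force: [-0.1, 0.4, 0.5]
gripper_width: 0.448
grasp_force: 0.0
```

```bash
python3 - <<'E'
from h import *
go([600,0,240],0)
f=housing(); cv2.imwrite("pics/w6.png",f["color"]); f=posts();housing("top")
v,u=np.mgrid[0:480,0:640]
posts("wrist")
for o in ("lever_knob","bolt_knob"):
    g=grab_frame("top");P=cloud(g)
    for r in regions_of(o,g)[:2]:
        m=r["pixels"]&(g["depth"]>0)&(P[...,2]>.1); print(o,r["p"],m.sum(),P[m].mean(0)*1000)
E
```

```text
t 18.02 tcp [0.5605 0.0006 0.2311] F [-0.1  0.4  0.5] w 0.45
shift cm [ 3.88  0.73 -0.88] turn [ 0.001 -0.001  0.169]
wrist rect 0.69 4761 [ 0.6 -1.4] [89.4 58. ] 0.27
cover 2622 ((0.4037410616874695, -0.33530405163764954), 22.858354568481445)
wrist rect 0.32 2939 [ 52.6 117.2] [154.1  46.7] 13.83
cover 19 ((100.82408142089844, 134.05087280273438), 9.485383033752441)
top post 33 [536.4 233.  111. ] px [175. 272.] [535.8 234.7]
wrist post 941 [662.   22.8 111.5] px [313.  62.] [661.9  23.5]
lever_knob 0.56 23 [663.11492541  19.07737045 128.02736986]
```

View pics/w6.png

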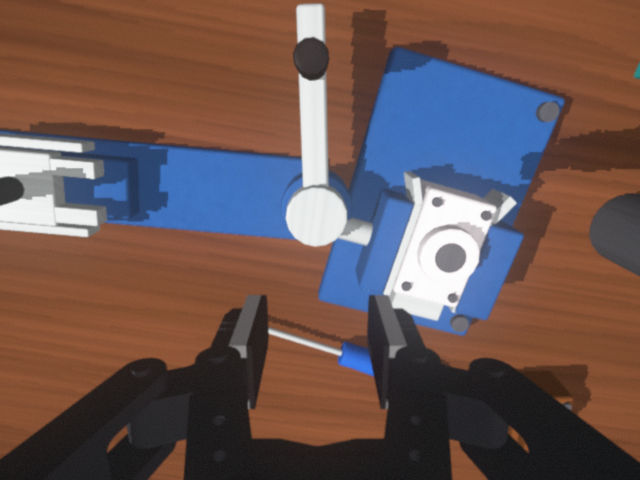

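The wrist view shows the housing at px (450,250), clamped square at vice (0.5, -0.5) mm, within measuring error of home. The lever post is at (311,58), at its end, and the bolt is back (moved 43 mm). The robot is clear, so I'm handing in.

```bash
python3 -c "
from plant import *
print(job_done())"
```

```text
the job is handed in; nothing more can be done
None
```

I handed the job in at about 18 s of the 67 s allowed: the housing is clamped square against the end stop, the lock bolt is fully back, and the lever is at its hard end, read as about 1.42 rad by camera; the verdict and the grip force weren't reported to me.

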